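# Turn the bare circuit board over on the turning jig

### The job

The bare circuit board lies green side up on the turning jig; turn it over so that it lies flat on the jig's plate, in front of the fence, with its bare aluminium side up for inspection. Do not pinch, lift or carry anything: with the fingertips push the board's near edge so that its far edge climbs the fence and the board stands leaning against it on its own, let go of it, then reach over the fence and push the part that sticks out above it back from behind, so that the board tips over towards the open end of the plate. Leave everything else where it is.

Things in the scene. Friction and masses are not known exactly. Their poses are not given: they have to be found in the camera images.
- board: loose bare metal-core circuit board, 70 (x) by 90 (y) by 5 mm, about 85 g; one face green with a grid of gold pads, the other bare aluminium. Starts flat on the jig's plate, 15 to 50 mm of plate between it and the fence, long edges within 0.3 rad of the fence's line. Origin: centre of the aluminium face; z out of the green face (up at first, down when turned over); x roughly to the fence
- board_middle (a point): the very middle of the circuit board (2.5 mm from both faces)
- corner_a (a point): corner of the board at its +x +y, at half thickness (at the start on the fence side)
- corner_b (a point): corner of the board at its +x -y, at half thickness (at the start on the fence side)
- corner_c (a point): corner of the board at its -x +y, at half thickness (at the start on the robot side)
- corner_d (a point): corner of the board at its -x -y, at half thickness (at the start on the robot side)
- jig: turning jig, fixed to the bench, turned up to 0.35 rad: dark steel plate 200 x 240 x 6 mm with a white, slippery fence across it that leans back (63 degrees to the plate). x points level from the plate's open end (robot side) to the fence, z up. Origin: at bench height below the middle of the fence's foot line. Plate: x -150 to 50 mm, y -120 to 120 mm, top at z = 6 mm. Fence: y -85 to 85 mm
- fence_top (a point): middle of the top of the fence's front face, 44 mm above the plate (50 mm above the bench) and 22 mm beyond the foot; axes as the jig's. The fence is 6 mm thick; two gussets stand behind it, up to 22 mm above the plate and 36 mm beyond the foot
- flux_jar: small closed jar, 40 mm across, 50 mm tall, standing on the bench behind the fence; leave alone. Origin: centre of its underside
- loupe: black eyepiece loupe, 34 mm across, 30 mm tall, standing on the jig's plate beside the board's path, near a side edge of the plate; leave alone. Origin: centre of its underside
- reel: black component reel lying on the bench left of the jig, 100 mm across, 12 mm high; leave alone. Origin: centre of its underside
- screwdriver: screwdriver 150 mm long lying on the bench right of the jig; leave alone. Origin: under its middle
- tweezers: steel tweezers 120 mm long lying on the bench left of the jig; leave alone. Origin: under their middle
- panel: larger green board panel, 100 x 130 x 4 mm, lying flat on the bench to the robot's left; leave alone. Origin: centre of its underside
- mouse: black computer mouse, 100 x 58 x 30 mm, on the bench to the robot's right; leave alone. Origin: centre of its underside
- fence_foot (a point): middle of the line where the fence's sloping front face meets the plate's upper face; axes as the jig's. A board pushed squarely against the fence climbs it; once its near edge has come to this line (force rises) it leans flat on the fence face at about 63 degrees by itself, its upper edge some 18 mm higher than the fence's
There are look-alikes about, which are no part of the job. What is shaped like the board but orange is not meant.

How it is judged:
By the outcome, as a careful person would: the job done as asked, in the order asked, and still so for the second after the job is handed in, with the robot touching nothing.
It also fails if it takes over 48 s, if anything falls off the work surface, if the arm or the gripper's body presses on something with over 40 N, if the wrist force passes 120 N, or if a joint passes its speed limit or range.

### The arm

A 7-joint arm with a two-finger parallel gripper is mounted at the origin on the work surface. World frame = base frame: x ahead of the robot, y to its left, z up, the work surface at z = 0. Lengths are in m, angles in rad, forces in N, time in s.
With the tool pointing down it reaches from about 0.425 to 0.875 m from the base axis. Payload 8.4 kg.
Tool frame: the origin (TCP) lies on the mounting face of the last link; the fingertips stand 173 mm ahead of it and the grasp point (between the pads) lies 155 mm ahead of it; z points along the fingers, y is the line along which they close (so a half turn about z gives the same grasp; the last joint's range is limited). The gripper opens to 85 mm and grips with 20 to 120 N. Pads are 22 mm wide; open, the fingers measure 114 mm over their backs; the gripper's body (76 mm by 85 mm) begins 54 mm behind the grasp point. The pads swing forward as they close: fully open they stand 13 mm farther back than shut.
Start: joints at [1.002, 0.333, 0.04, 1.465, -0.013, 1.343, -0.059], TCP at [0.294, -0.58, 0.405] pointing down, gripper open.
Joint ranges: [-2.58, 2.58], [-0.38, 2.09], [-1.3, 1.39], [0.25, 2.4], [-1.5, 4.64], [0.08, 2.09], [-2.65, 2.65]. Speed limits (rad/s): [2.22, 2.22, 2.79, 2.79, 3.14, 3.14, 3.14].

### API

Orientations are given as a 3x3 rotation matrix whose columns are the frame's x, y, z axes.
In Python, from plant import * gives the robot as it stands.
- The arm moves only by the tool carry_out, never from a script. Its argument "rows" is text: rows parted by semicolons, each of 4 numbers parted by spaces: the shift along the tool's x, y, z in units of 500 mm (1.0 is 500 mm), then the turn about the tool's z in units of 4 degrees (1.0 is 4 degrees). In form: dx dy dz turn; .... A call has 1 to 8 rows; each row shifts and turns the commanded pose from where the row before left it, along the tool's axes as they then stand; what a row does not reach is not made up. A row lasts 1/8 s, in which the tool goes at most 62.5 mm and 10.7 degrees, less where a joint would pass 70% of its speed; a pose out of reach is approached as far as the arm can. A call with a number of a shift or a turn outside -1 to 1 is refused whole. A call with a gripper value outside its range is refused whole. "fingers" is the opening, from -1 (shut) to 1 (fully open), set as the call begins (left out, the last holds). The fingers move at their own pace and stop on an object; "newtons" is the grip in N (left out, the last holds). Time passes only in rows, so rows that do not move let the fingers close. It gives the time, the measured TCP pose, the force, the opening and the grip force at its end, in the units of the state.
- state(): the state, without advancing time (a new reading comes with each control period).
- read_camera(name): name is "scene" or "top" or "wrist"; returns the picture (420x560x3 uint8, red, green, blue); there is no depth.
- camera_model(name): a dict with "fx", "fy", "cx", "cy" (pixels), "k1" (the pictures are not rectified: a ray, as slopes to the right and down, at radius r is drawn at 1 + k1 r^2 times it, then the intrinsics apply), "R" (3x3) and "t" (3): a world point X has camera coordinates R X + t. Camera axes: x right, y down, z forward; pixel columns grow to the right and rows downward; lengths in m; the calibration is good to about 2 mm. A picture is of the moment at which its call begins: read the wrist's pose just before it. camera_model takes no time and is no camera call; for the wrist camera it gives the pose at the moment of the call.
- close_job(): hands the job in; it is judged then, once.
The state is a dict: "time": time; "joints": joint angles; "qd": joint speeds; "effort": joint torques, N m; "eef_pos": TCP position; "tool_rot": TCP orientation; "force": force on the tool from outside, world axes, zero at the start; "moment": the same for the moment, N m; "finger_gap": finger opening in m; "finger_force": force on a finger pad.
Only numpy, scipy, OpenCV 4.12 (cv2) and the standard library are available. Lean on these libraries where they do the work, as an engineer would, in place of code of your own. Each camera call takes 0.05 s, during which the arm holds its last target. There are 200 camera calls.

## Working session

There is one attempt and no reset: what is moved stays moved. The work goes in short steps, Python scripts to look and compute and a tool call to move; the robot and the scene stay as the last step left them, time stands still between calls to the robot, and variables do not carry over. Pictures are saved under pics/ and viewed, at most 10 in all, crops included, and the job is handed in when it is done.

Besides the shell and the picture viewer there is one more tool, called after ">>>" as a command line: name --argument value ..., lists and objects as JSON in quotes. carry_out: Moves the arm, as the interface text tells. Its arguments: {"type":"object","properties":{"rows":{"type":"string"},"fingers":{"type":"number"},"newtons":{"type":"number"}},"required":["rows"]}

```bash
ls; mkdir -p pics; python3 - <<'E'
from plant import *
import cv2,numpy as np
s=state();print(s)
for n in("scene","top"):
    im=read_camera(n);cv2.imwrite(f"pics/{n}0.png",im[:,:,::-1]);print(n,camera_model(n))
E
```

```text
pics
{'time': 0.0, 'joints': array([ 1.00177815,  0.33390493,  0.0398821 ,  1.46627021, -0.01342023,
        1.34330548, -0.05851346]), 'qd': array([ 4.86571303e-04,  9.25526825e-05,  2.01585090e-04,  5.38720514e-04,
       -3.51977433e-04,  3.95278560e-04,  3.05924939e-04]), 'effort': array([-1.08121443e-03, -6.58573794e+01,  1.36481892e+00, -4.05558765e+01,
        1.66917552e-02,  1.26958819e-02,  9.17955913e-05]), 'eef_pos': array([ 0.2941809 , -0.57941966,  0.40382553]), 'tool_rot': array([[ 8.91670087e-01,  4.52685090e-01, -8.15883553e-04],
       [ 4.52685816e-01, -8.91668990e-01,  1.40165849e-03],
       [-9.29881636e-05, -1.61915586e-03, -9.99998685e-01]]), 'force': array([ 0.43553366, -0.0742914 , -0.24772877]), 'moment': array([-0.01560201, -0.01973825, -0.02321341]), 'finger_force': 0.0, 'finger_gap': 0.08518498549550975}
scene {'fx': 487.41345631507124, 'fy': 487.41345631507124, 'cx': 281.20898661307734, 'cy': 204.18219013730993, 'k1': -0.09186455242038018, 'R': array([[ 0.23997843,  0.97075687, -0.00643821],
       [ 0.8367861 , -0.21021285, -0.50556858],
       [-0.49213756,  0.11593815, -0.8627624 ]]), 't': array([-0.10191749, -0.41462129,  1.69756925])}
top {'fx': 450.1647082657245, 'fy': 450.1647082657245, 'cx': 281.36642788084504, 'cy': 210.82817477149604, 'k1': -0.018205944829296824, 'R': array([[-0.00984072, -0.99994846, -0.00249716],
       [-0.99615854,  0.01002067, -0.08699283],
       [ 0.08701337,  0.0016315 , -0.99620581]]), 't': array([-0.02421067,  0.54920244,  1.10673028])}
```

View pics/top0.png

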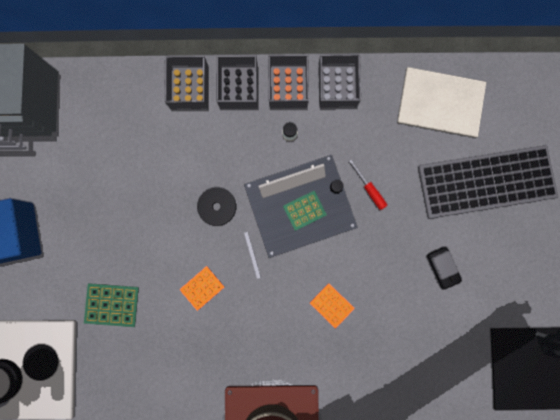

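View pics/scene0.png

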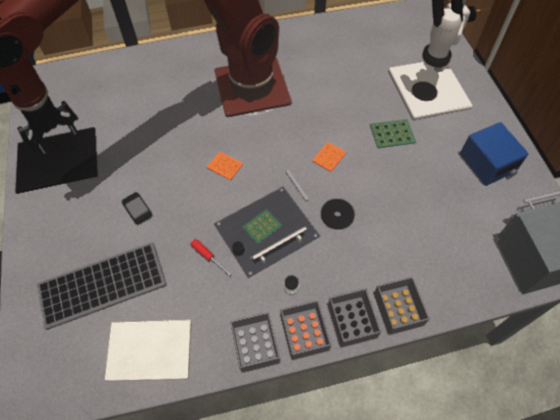

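The top view shows the jig around (301,205), the green board at (304,211), the fence from (260,188) to (326,173), the loupe at (337,187) and the jar at (290,131). Next I'll measure these.

```bash
cat > h.py <<'E'
from plant import *
import cv2,numpy as np
def ray(m,uv):
    d=(np.array(uv,float)-[m["cx"],m["cy"]])/[m["fx"],m["fy"]]
    p=d.copy()
    for _ in range(20): p=d/(1+m["k1"]*(p@p))
    R,t=np.array(m["R"]),np.array(m["t"]); return -R.T@t, R.T@np.r_[p,1]
def onz(m,uv,z):
    c,d=ray(m,uv); return c+d*(z-c[2])/d[2]
def pix(m,X):
    c=m["R"]@np.array(X)+m["t"]; p=c[:2]/c[2]; p=p*(1+m["k1"]*(p@p)); return p*[m["fx"],m["fy"]]+[m["cx"],m["cy"]]
def blob(mask,near):
    cs,_=cv2.findContours(mask.astype(np.uint8),cv2.RETR_EXTERNAL,cv2.CHAIN_APPROX_NONE)
    cs=[c for c in cs if cv2.contourArea(c)>60]
    return min(cs,key=lambda c:np.hypot(*(c.reshape(-1,2).mean(0)-near)))
E
python3 - <<'E'
from h import *
for n,bn in(("top",(304,211)),("scene",(262,226))):
    im=cv2.imread(f"pics/{n}0.png");m=camera_model(n)
    hsv=cv2.cvtColor(im,cv2.COLOR_BGR2HSV)
    g=cv2.morphologyEx(cv2.inRange(hsv,(22,70,40),(90,255,255)),cv2.MORPH_CLOSE,np.ones((3,3)))
    c=blob(g>0,bn)
    P=np.array([onz(m,p,.011)[:2] for p in c.reshape(-1,2)],np.float32)
    r=cv2.minAreaRect(P);print(n,"board",r[0],r[1],r[2]);print(cv2.boxPoints(r).round(4))
im=cv2.imread("pics/top0.png");cv2.imwrite("pics/c1.png",cv2.resize(im[145:265,235:365],None,fx=5,fy=5,interpolation=2)[:600])
E
```

```text
top board (0.5510082840919495, -0.08826541900634766) (0.07063449919223785, 0.09024712443351746) 25.962656021118164
[[ 0.4995 -0.0632]
 [ 0.539  -0.1443]
 [ 0.6025 -0.1134]
 [ 0.563  -0.0322]]
scene board (0.552553117275238, -0.0898691713809967) (0.06861494481563568, 0.08826040476560593) 25.457645416259766
[[ 0.5026 -0.0648]
 [ 0.5405 -0.1445]
 [ 0.6025 -0.115 ]
 [ 0.5646 -0.0353]]
```

View pics/c1.png

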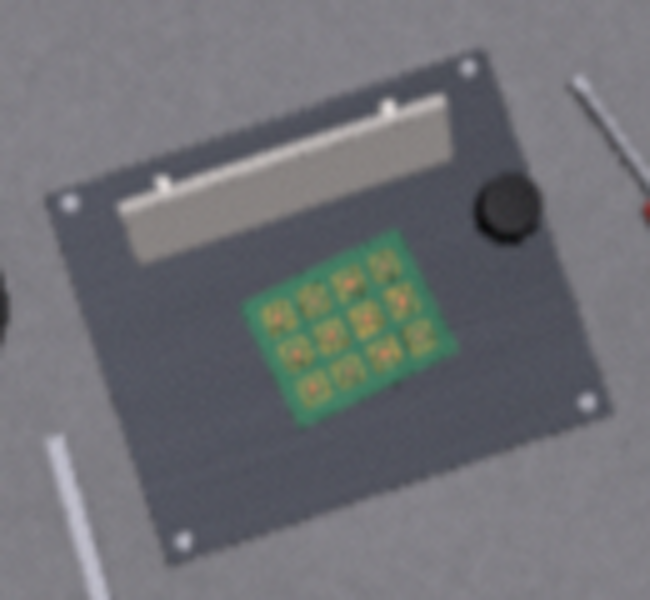

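The crop is 5x with its offset at (235,145). The plate corners are at crop (47,197), (485,48), (611,410) and (170,565). The fence foot runs from (142,265) to (452,160), and the loupe is at (508,208), off the right edge of the board.

```bash
python3 - <<'E'
from h import *
m=camera_model("top")
f=lambda p,z:onz(m,np.array(p)/5.+[234.6,144.6],z)[:2]
C=np.array([f(p,.006) for p in[(47,197),(485,48),(611,410),(170,565)]])
print(C.round(4),[np.hypot(*(C[i]-C[i-1])).round(4) for i in range(4)])
ex=(C[0]+C[1]-C[2]-C[3]);ey=(C[0]+C[3]-C[1]-C[2]);print("yaw",np.arctan2(ex[1],ex[0]),np.arctan2(-ey[0],ey[1]))
yaw=.5*(np.arctan2(ex[1],ex[0])+np.arctan2(-ey[0],ey[1]))
R=np.array([[np.cos(yaw),-np.sin(yaw)],[np.sin(yaw),np.cos(yaw)]])
O=C.mean(0)+R@[.05,0]
F=np.array([f(p,.006) for p in[(142,265),(452,160)]]);print("origin",O,"foot in jig",((F-O)@R).round(4))
b=np.array([[.4995,-.0632],[.539,-.1443],[.6025,-.1134],[.563,-.0322]]);b=(b+[[.5026,-.0648],[.5405,-.1445],[.6025,-.115],[.5646,-.0353]])/2
print("board jig",((b-O)@R).round(4),((b.mean(0)-O)@R).round(4))
for n,p,z in(("loupe top",(505,200),.036),("jar",((290-235)*5,(127-145)*5),.05)):print(n,((f(p,z)-O)@R).round(4),f(p,z))
T=[f(p,.05) for p in[(120,203),(445,95)]];print("fence top jig",((T-O)@R).round(4))
s=state();print("tool yaw",np.arctan2(s["tool_rot"][1,0],s["tool_rot"][0,0]),"target",yaw,"board yaw",np.radians(25.7))
E
```

```text
[[ 0.6206  0.0655]
 [ 0.6959 -0.1607]
 [ 0.5083 -0.2211]
 [ 0.4321  0.0038]] [np.float64(0.1983), np.float64(0.2385), np.float64(0.1971), np.float64(0.2375)]
yaw 0.3141206976117617 0.32398393132335984
origin [ 0.6116773  -0.06243932] foot in jig [[-0.0005  0.0838]
 [-0.0005 -0.0842]]
board jig [[-0.1055  0.0332]
 [-0.094  -0.0553]
 [-0.0249 -0.0463]
 [-0.0365  0.0423]] [-0.0652 -0.0065]
loupe top [-0.0319 -0.0983] [ 0.61226356 -0.16577678]
jar [ 0.1416 -0.0361] [ 0.75744442 -0.05234037]
fence top jig [[ 0.0267  0.0841]
 [ 0.0258 -0.0854]]
tool yaw 0.46976053969561676 target 0.31905231446756077 board yaw 0.4485496177625427
```

>>> carry_out --rows "0 -0.1 0 0.72;0 -0.1 0 0.72;0 -0.1 0 0.72;0 -0.1 0 0;0 -0.1 0 0;0 -0.1 0 0;0 -0.1 0 0" --fingers -0.2 --newtons 20

```text
time: 0.98
eef_pos: [0.174, -0.2556, 0.4029]
tool_rot: [[0.948, 0.317, -0.004], [0.317, -0.948, 0.007], [-0.002, -0.008, -1.0]]
force: [-33.0, 45.0, 43.7]
finger_gap: 0.0341
finger_force: 0.0
```

```bash
cat >> h.py <<'E'
O=np.array([.6117,-.0624]);YAW=.319
RJ=np.array([[np.cos(YAW),-np.sin(YAW)],[np.sin(YAW),np.cos(YAW)]])
def where():
    s=state();t=s["tool_rot"];p=s["eef_pos"]
    print("t",round(s["time"],2),"jig xy",((p[:2]-O)@RJ).round(4),"z",p[2].round(4),"yaw",np.arctan2(t[1,0],t[0,0]).round(4),"F",s["force"].round(1),"gap",s["finger_gap"].round(4),"tilt",t[:,2].round(4))
    return s
def go(jx,jy,z):
    s=where();w=np.r_[O+RJ@[jx,jy],z]
    print("units",(s["tool_rot"].T@(w-s["eef_pos"])/.5).round(4))
E
python3 -c "
from h import *
go(-.13,-.0065,.203)"
```

```text
Traceback (most recent call last):
  File "h.py", line 23, in go
    s=where();w=np.r_[O+RJ@[jx,jy],z]
  File "h.py", line 20, in where
    print("t",round(s["time"],2),"jig xy",((p[:2]-O)@RJ).round(4),"z",p[2].round(4),"yaw",np.arctan2(t[1,0],t[0,0]).round(4),"F",s["force"].round(1),"gap",s["finger_gap"].round(4),"tilt",t[:,2].round(4))
                                                                                                                                                           ^^^^^^^^^^^^^^^^^^^^^
AttributeError: 'float' object has no attribute 'round'
```

```bash
sed -i 's/s\["finger_gap"\].round(4)/round(s["finger_gap"],4)/' h.py; python3 -c "
from h import *
go(-.13,-.0065,.203);print(state()['joints'].round(3),state()['qd'].round(3))"
```

```text
t 0.97 jig xy [-0.4762 -0.0461] z 0.4029 yaw 0.3224 F [-33.   45.   43.7] gap 0.0341 tilt [-0.0043  0.0072 -1.    ]
units [ 0.6935 -0.0737  0.3993]
[ 1.096 -0.382 -0.198  2.164 -0.076  1.362 -0.32 ] [ 1.324 -0.077 -1.284  0.269 -0.54   0.456  0.248]
```

>>> carry_out --rows "0.06 0 0 0;0.09 0 0 0;0.1 0 0.01 0;0.1 0 0.02 0;0.1 0 0.02 0;0.1 0 0.02 0;0.06 0 0.02 0;0 0 0 0"

```text
time: 1.98
eef_pos: [0.4643, -0.1606, 0.357]
tool_rot: [[0.949, 0.316, -0.004], [0.316, -0.949, 0.007], [-0.002, -0.007, -1.0]]
force: [0.1, 0.4, -0.8]
finger_gap: 0.0338
finger_force: 0.0
```

```bash
python3 -c "
from h import *
go(-.13,-.0065,.203);print(state()['joints'].round(3))"
```

```text
t 1.98 jig xy [-0.1708 -0.047 ] z 0.357 yaw 0.3219 F [ 0.1  0.4 -0.8] gap 0.0338 tilt [-0.004   0.0065 -1.    ]
units [ 0.0823 -0.0784  0.3085]
[ 0.877  0.09  -0.659  1.875  0.053  1.201 -1.048]
```

>>> carry_out --rows "0.03 -0.03 0.05 0;0.05 -0.05 0.06 0;0 0 0.07 0;0 0 0.07 0;0 0 0.05 0;0 0 0 0"

```text
time: 2.72
eef_pos: [0.4868, -0.1111, 0.2071]
tool_rot: [[0.95, 0.313, -0.006], [0.313, -0.95, 0.005], [-0.005, -0.006, -1.0]]
force: [0.2, 0.5, 0.5]
finger_gap: 0.034
finger_force: 0.0
```

```bash
python3 -c "
from h import *
go(-.13,-.0065,.18)
for n in('scene','wrist'):
    cv2.imwrite(f'pics/{n}1.png',read_camera(n)[:,:,::-1])
a=cv2.imread('pics/scene1.png')[150:290,190:350];b=cv2.imread('pics/wrist1.png')
a=cv2.resize(a,(480,420),interpolation=2);b=cv2.resize(b,(320,240))
cv2.imwrite('pics/v1.png',np.hstack([a,np.vstack([b,np.zeros((180,320,3),np.uint8)])]))"
```

```text
t 2.73 jig xy [-0.1339 -0.0071] z 0.2071 yaw 0.3184 F [0.2 0.5 0.5] gap 0.034 tilt [-0.0063  0.0046 -1.    ]
units [ 0.0081 -0.0008  0.0542]
```

View pics/v1.png

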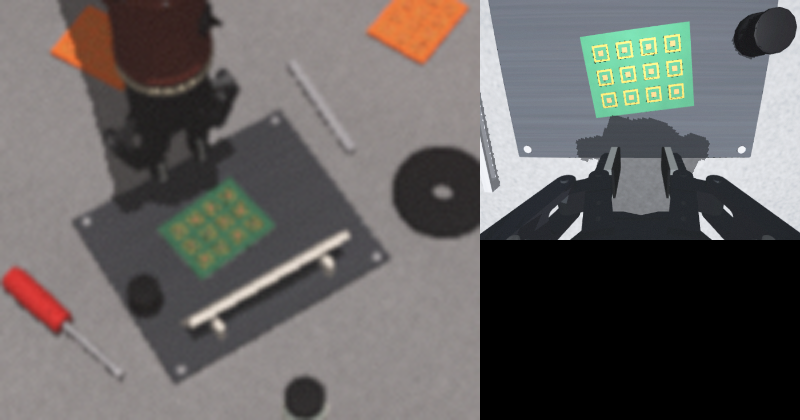

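Both fingers stand behind the board's near edge, centred on it. I'll descend gently until they touch the plate.

>>> carry_out --rows "0 0 0.03 0;0 0 0.012 0;0 0 0 0;0 0 0.004 0;0 0 0.003 0;0 0 0.003 0"

```text
time: 3.58
eef_pos: [0.4882, -0.1105, 0.1824]
tool_rot: [[0.95, 0.314, -0.003], [0.314, -0.95, 0.004], [-0.001, -0.005, -1.0]]
force: [-0.5, 0.7, -0.3]
finger_gap: 0.0342
finger_force: 0.0
```

>>> carry_out --rows "0 0 0.003 0;0 0 0.003 0;0 0 0.003 0;0 0 0 0"

```text
time: 4.08
eef_pos: [0.4882, -0.1104, 0.1786]
tool_rot: [[0.95, 0.314, -0.003], [0.314, -0.95, 0.003], [-0.002, -0.004, -1.0]]
force: [-4.9, 0.4, 13.6]
finger_gap: 0.0342
finger_force: 6.6
```

>>> carry_out --rows "0 0 -0.004 0;0 0 0 0"

```text
time: 4.32
eef_pos: [0.4882, -0.1105, 0.1799]
tool_rot: [[0.95, 0.314, -0.002], [0.314, -0.95, 0.004], [-0.001, -0.005, -1.0]]
force: [0.2, -0.2, 0.0]
finger_gap: 0.0341
finger_force: 0.0
```

>>> carry_out --rows "0.015 0 0 0;0.015 0 0 0;0.015 0 0 0;0.015 0 0 0;0.015 0 0 0;0.015 0 0 0;0 0 0 0"

```text
time: 5.2
eef_pos: [0.5315, -0.096, 0.1799]
tool_rot: [[0.949, 0.314, -0.002], [0.314, -0.949, 0.004], [-0.001, -0.005, -1.0]]
force: [-0.2, -0.4, 0.4]
finger_gap: 0.0341
finger_force: 0.0
```

```bash
cat > look.py <<'E'
import sys
from h import *
where();k=sys.argv[1]
a,b,c=[read_camera(n)[:,:,::-1] for n in('scene','top','wrist')]
f=lambda i:cv2.resize(i,(400,300),interpolation=2)
cv2.imwrite(f'pics/v{k}.png',np.vstack([np.hstack([f(a[165:285,190:350]),f(b[150:255,235:375])]),np.hstack([f(c),np.zeros((300,400,3),np.uint8)])]))
E
python3 look.py 2
```

```text
t 5.2 jig xy [-0.0867 -0.0068] z 0.1799 yaw 0.3194 F [-0.2 -0.4  0.4] gap 0.0341 tilt [-0.0021  0.0044 -1.    ]
```

View pics/v2.png

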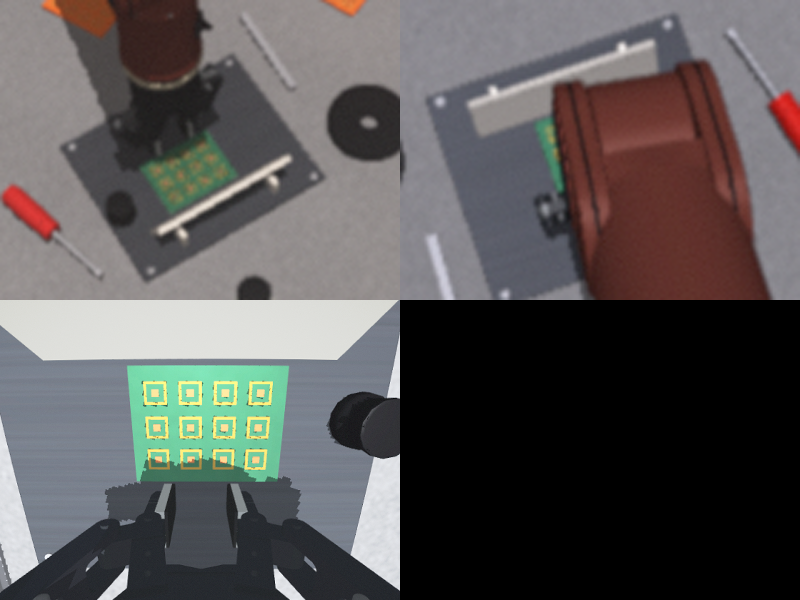

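The board is square to the fence, with its far edge at wrist-quadrant row 366 just short of the fence foot at row 358. I'll keep pushing.

>>> carry_out --rows "0.012 0 0 0;0.015 0 0 0;0.015 0 0 0;0.015 0 0 0;0.015 0 0 0;0.015 0 0 0;0.013 0 0 0;0 0 0 0"

```text
time: 6.35
eef_pos: [0.5789, -0.0803, 0.1798]
tool_rot: [[0.949, 0.314, -0.002], [0.314, -0.949, 0.004], [-0.001, -0.005, -1.0]]
force: [0.1, -0.3, -0.9]
finger_gap: 0.0342
finger_force: 0.0
```

```bash
python3 look.py 3
```

```text
t 6.35 jig xy [-0.0368 -0.0067] z 0.1798 yaw 0.3194 F [ 0.1 -0.3 -0.9] gap 0.0342 tilt [-0.002   0.0043 -1.    ]
```

View pics/v3.png

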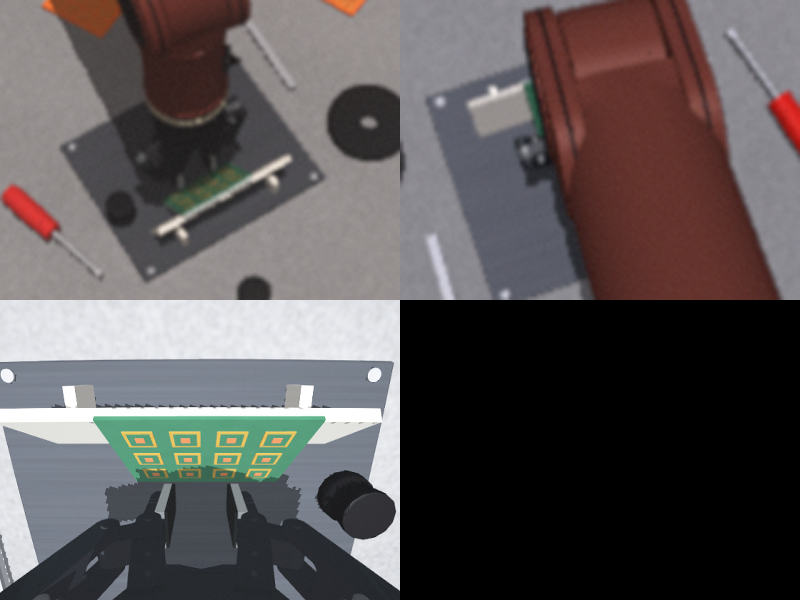

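The board is climbing squarely, with its upper edge near the fence top. I'll finish with small steps and watch the force.

>>> carry_out --rows "0.008 0 0 0;0.008 0 0 0;0.008 0 0 0;0.006 0 0 0;0 0 0 0"

```text
time: 7.12
eef_pos: [0.5929, -0.0758, 0.1798]
tool_rot: [[0.949, 0.314, -0.002], [0.314, -0.949, 0.004], [-0.001, -0.005, -1.0]]
force: [-0.3, -0.4, -0.2]
finger_gap: 0.0344
finger_force: 0.0
```

>>> carry_out --rows "0.004 0 0 0;0.002 0 0 0;0 0 0 0"

```text
time: 7.5
eef_pos: [0.5955, -0.075, 0.1797]
tool_rot: [[0.95, 0.314, -0.003], [0.314, -0.95, 0.004], [-0.001, -0.005, -1.0]]
force: [-0.3, 0.3, -0.6]
finger_gap: 0.0339
finger_force: 0.1
```

>>> carry_out --rows "0.003 0 0 0;0.002 0 0 0;0 0 0 0"

```text
time: 7.88
eef_pos: [0.5979, -0.0742, 0.1797]
tool_rot: [[0.95, 0.314, -0.003], [0.314, -0.95, 0.004], [-0.001, -0.005, -1.0]]
force: [0.6, -0.9, -0.5]
finger_gap: 0.034
finger_force: 0.1
```

>>> carry_out --rows "0.002 0 0 0;0.002 0 0 0;0 0 0 0"

```text
time: 8.25
eef_pos: [0.5994, -0.0737, 0.1796]
tool_rot: [[0.95, 0.313, -0.004], [0.313, -0.95, 0.004], [-0.002, -0.005, -1.0]]
force: [-3.5, -0.9, 2.5]
finger_gap: 0.0345
finger_force: 2.1
```

>>> carry_out --rows "0.001 0 0 0;0 0 0 0"

```text
time: 8.5
eef_pos: [0.5996, -0.0737, 0.1796]
tool_rot: [[0.95, 0.313, -0.004], [0.313, -0.95, 0.004], [-0.003, -0.005, -1.0]]
force: [-5.2, -1.7, 3.5]
finger_gap: 0.0342
finger_force: 3.5
```

```bash
python3 look.py 4
```

```text
t 8.5 jig xy [-0.015 -0.007] z 0.1796 yaw 0.3187 F [-5.2 -1.7  3.5] gap 0.0342 tilt [-0.0045  0.0035 -1.    ]
```

View pics/v4.png

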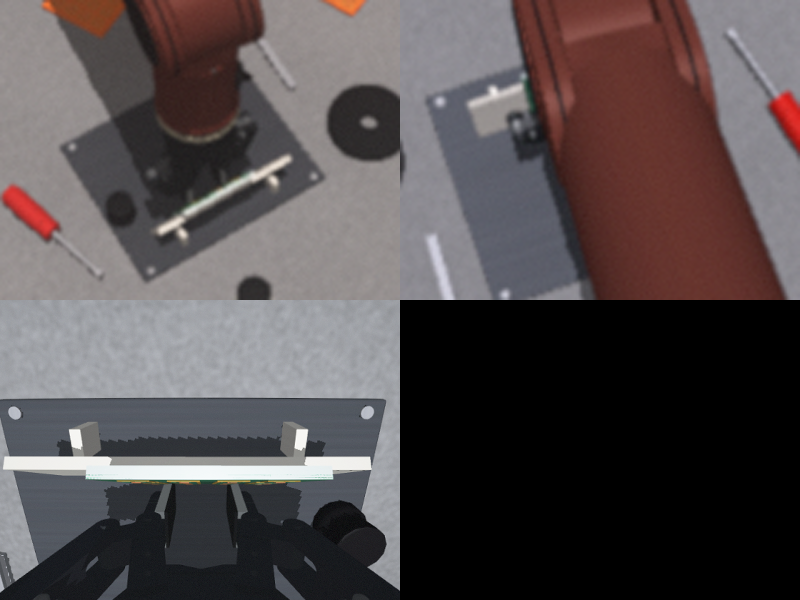

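The board leans on the fence with its top edge sticking out above it, and the force has risen. I'll let go: back off, rise and go over.

>>> carry_out --rows "-0.005 0 0 0;-0.02 0 0 0;-0.03 0 0 0;-0.03 0 0 0;-0.02 0 -0.03 0;0 0 -0.08 0;0 0 -0.08 0;0 0 -0.04 0"

```text
time: 9.65
eef_pos: [0.5509, -0.0904, 0.298]
tool_rot: [[0.95, 0.314, 0.001], [0.314, -0.95, 0.003], [0.002, -0.002, -1.0]]
force: [0.4, -0.6, -0.4]
finger_gap: 0.0339
finger_force: 0.0
```

```bash
python3 look.py 5; python3 -c "
from h import *
go(.052,-.007,.29)"
```

```text
t 9.65 jig xy [-0.0665 -0.0075] z 0.298 yaw 0.3189 F [ 0.4 -0.6 -0.4] gap 0.0339 tilt [ 9.0e-04  2.8e-03 -1.0e+00]
t 9.8 jig xy [-0.0668 -0.0076] z 0.2957 yaw 0.3186 F [-0.2 -0.3  0.2] gap 0.0337 tilt [-0.001   0.0031 -1.    ]
units [ 0.2376 -0.0012  0.0114]
```

View pics/v5.png

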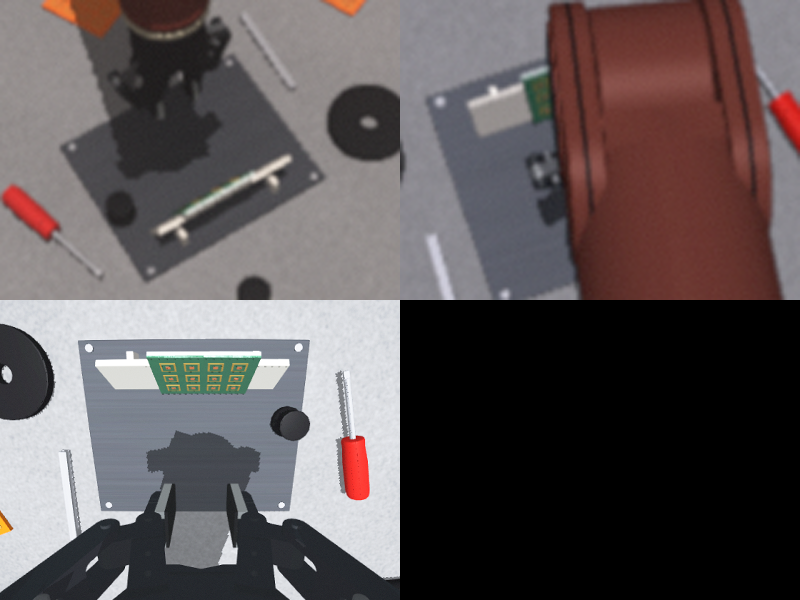

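The board stands by itself against the fence. I'll go over and lower the tips behind it.

>>> carry_out --rows "0.03 0 0 0;0.05 0 0 0;0.06 0 0 0;0.06 0 0 0;0.05 0 0 0;0 0 0.03 0;0 0 0.05 0;0 0 0.05 0"

```text
time: 10.8
eef_pos: [0.6685, -0.0509, 0.2268]
tool_rot: [[0.95, 0.314, -0.005], [0.314, -0.95, 0.004], [-0.004, -0.006, -1.0]]
force: [0.0, 0.5, 0.4]
finger_gap: 0.0341
finger_force: 0.0
```

```bash
python3 -c "
from h import *
go(.058,-.007,.228)"
```

```text
t 10.8 jig xy [ 0.0575 -0.0069] z 0.2268 yaw 0.3191 F [0.  0.5 0.4] gap 0.0341 tilt [-0.0052  0.0041 -1.    ]
units [ 0.0009  0.0002 -0.0024]
```

>>> carry_out --rows "0 0 -0.006 0;0 0 0 0"

```text
time: 11.05
eef_pos: [0.6693, -0.0509, 0.2331]
tool_rot: [[0.95, 0.314, -0.002], [0.314, -0.95, 0.004], [-0.001, -0.005, -1.0]]
force: [0.5, 0.5, -0.7]
finger_gap: 0.0343
finger_force: 0.0
```

>>> carry_out --rows "0 0 0.005 0;-0.01 0 0 0;-0.012 0 0 0;-0.012 0 0 0;-0.012 0 0 0;-0.012 0 0 0;0 0 0 0"

```text
time: 11.92
eef_pos: [0.6412, -0.0604, 0.2302]
tool_rot: [[0.95, 0.313, -0.003], [0.313, -0.95, 0.004], [-0.002, -0.004, -1.0]]
force: [1.2, 0.4, 0.2]
finger_gap: 0.0342
finger_force: 0.0
```

```bash
python3 look.py 6
```

```text
t 11.93 jig xy [ 0.0287 -0.0074] z 0.2302 yaw 0.3185 F [1.2 0.4 0.2] gap 0.0342 tilt [-0.0029  0.0036 -1.    ]
```

View pics/v6.png

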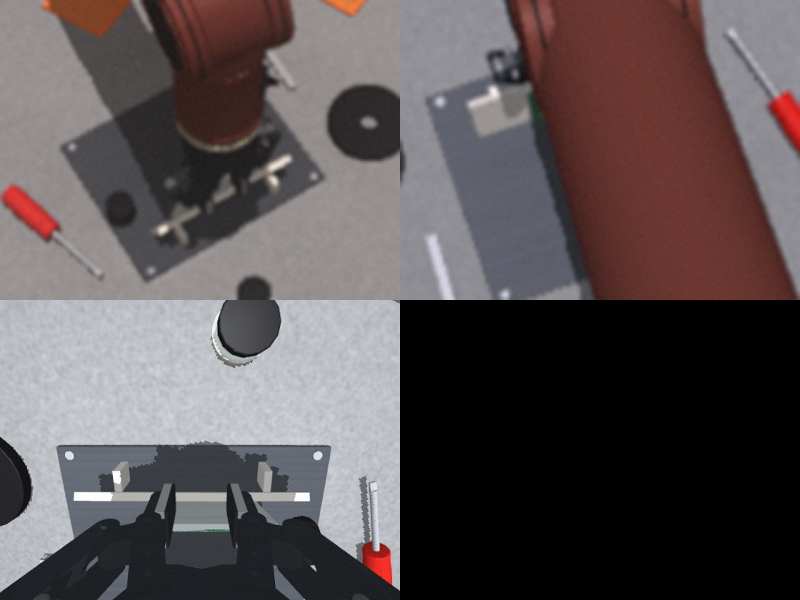

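The board has lifted off the fence and is tipping back, with its green edge at wrist-quadrant row 528. I'll keep going.

>>> carry_out --rows "-0.012 0 0 0;-0.012 0 0 0;-0.012 0 0 0;-0.012 0 0 0;-0.01 0 0 0;0 0 0 0;0 0 0 0"

```text
time: 12.95
eef_pos: [0.6142, -0.0691, 0.2303]
tool_rot: [[0.95, 0.314, -0.002], [0.314, -0.95, 0.004], [-0.001, -0.005, -1.0]]
force: [-0.6, 0.7, -0.4]
finger_gap: 0.034
finger_force: 0.0
```

```bash
python3 look.py 7
```

```text
t 12.95 jig xy [ 0.0003 -0.0071] z 0.2303 yaw 0.319 F [-0.6  0.7 -0.4] gap 0.034 tilt [-0.0024  0.004  -1.    ]
```

View pics/v7.png

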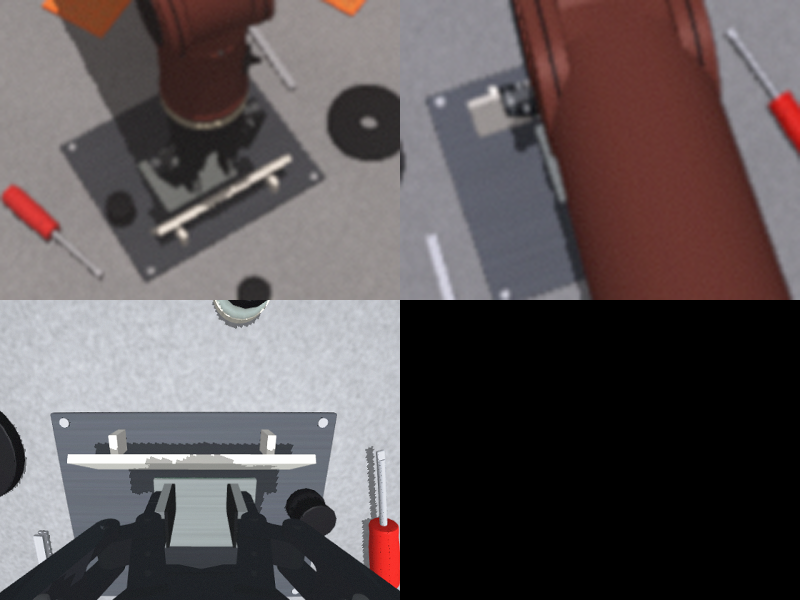

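The board has fallen over onto the plate with its aluminium side up. I'll withdraw upward and check by numbers, since all 10 views are used.

>>> carry_out --rows "0 0 -0.04 0;0 0 -0.08 0;0 0 -0.1 0;0 0 -0.08 0;-0.08 0 0 0;-0.08 0 0 0;-0.02 0 0 0;0 0 0 0"

```text
time: 14.1
eef_pos: [0.5291, -0.098, 0.3815]
tool_rot: [[0.95, 0.313, -0.001], [0.313, -0.95, 0.003], [-0.0, -0.003, -1.0]]
force: [0.1, -0.4, 0.7]
finger_gap: 0.0341
finger_force: 0.0
```

```bash
python3 - <<'E'
from h import *
where()
im=read_camera("scene");m=camera_model("scene")
cv2.imwrite("pics/end.png",im[:,:,::-1])
h=cv2.cvtColor(im,cv2.COLOR_RGB2HSV);c=pix(m,np.r_[O+RJ@[-.05,-.007],.011]);print(c)
for x,y in[(-.015,-.007),(-.035,.02),(-.035,-.03),(-.06,-.007),(-.1,-.007),(-.06,.07)]:
    u=pix(m,np.r_[O+RJ@[x,y],.011]).astype(int);print(x,y,im[u[1],u[0]])
mk=cv2.inRange(h,(0,0,85),(180,60,200))
roi=np.zeros_like(mk);cv2.fillConvexPoly(roi,np.array([pix(m,np.r_[O+RJ@p,.006]) for p in[(-.14,-.07),(-.14,.11),(-.001,.11),(-.001,-.07)]]).astype(np.int32),255)
b=blob((mk&roi)>0,c);P=np.array([(onz(m,p,.011)[:2]-O)@RJ for p in b.reshape(-1,2)],np.float32)
print(cv2.minAreaRect(P));print("green px in roi",((cv2.inRange(h,(40,80,40),(90,255,255))&roi)>0).sum())
# motion of other things: diff against start picture
d=cv2.absdiff(im[:,:,::-1],cv2.imread("pics/scene0.png")).max(2)>60
for q in cv2.findContours(d.astype(np.uint8),0,2)[0]:
    if cv2.contourArea(q)>15: print("changed",cv2.boundingRect(q))
lp=pix(m,np.r_[O+RJ@[-.0319,-.0983],.036]).astype(int);print("loupe",lp,im[lp[1],lp[0]])
E
```

```text
t 14.1 jig xy [-0.0896 -0.0078] z 0.3815 yaw 0.3184 F [ 0.1 -0.4  0.7] gap 0.0341 tilt [-0.0011  0.003  -1.    ]
[264.38953579 229.10969512]
-0.015 -0.007 [220 221 216]
-0.035 0.02 [221 223 217]
-0.035 -0.03 [223 223 218]
-0.06 -0.007 [219 219 215]
-0.1 -0.007 [48 47 48]
-0.06 0.07 [76 74 78]
((-0.041112955659627914, -0.011618643999099731), (0.08243948966264725, 0.09915874153375626), 0.21035060286521912)
green px in roi 0
changed (245, 210, 40, 40)
changed (211, 106, 66, 107)
changed (65, 85, 146, 115)
changed (11, 65, 67, 77)
changed (259, 63, 4, 10)
changed (230, 60, 28, 20)
changed (253, 38, 6, 23)
changed (256, 32, 8, 24)
changed (206, 26, 22, 42)
changed (215, 4, 30, 47)
changed (0, 4, 29, 23)
changed (5, 0, 33, 7)
loupe [239 245] [47 45 44]
```

```bash
python3 - <<'E'
from h import *
im=cv2.imread("pics/end.png");m=camera_model("scene")
c=pix(m,np.r_[O+RJ@[-.042,-.007],.011])
mk=cv2.inRange(im,(140,140,140),(255,255,255))
roi=np.zeros_like(mk);cv2.fillConvexPoly(roi,np.array([pix(m,np.r_[O+RJ@p,.006]) for p in[(-.14,-.07),(-.14,.11),(-.001,.11),(-.001,-.07)]]).astype(np.int32),255)
P=np.array([(onz(m,p,.011)[:2]-O)@RJ for p in blob((mk&roi)>0,c).reshape(-1,2)],np.float32)
r=cv2.minAreaRect(P);print(r);ok=abs(max(r[1])-.09)<.006 and abs(min(r[1])-.07)<.006
print(ok)
if ok: print(close_job())
E
```

```text
((-0.04203551262617111, -0.011888854205608368), (0.0725882425904274, 0.09215451031923294), 0.036700326949357986)
True
the job is handed in; nothing more can be done
None
```

The board now lies flat on the jig's plate in front of the fence, aluminium side up, and the job was handed in at about 14 s; one doubt is that joint 2 read -0.382 early on, against its -0.38 limit.

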